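Lay out engraving blanks in the tray

ROBOT

A 6-joint arm with a two-finger parallel gripper is mounted at the origin on the work surface. World frame = base frame: x ahead of the robot, y to its left, z up, the work surface at z = 0. Lengths are in m, angles in degrees, forces in N, time in s.
With the tool pointing down it reaches from about 0.25 to 0.775 m from the base axis. Payload 4 kg.
Tool frame: the origin (TCP) lies on the mounting face of the last link; the fingertips stand 173 mm ahead of it and the grasp point (between the pads) lies 155 mm ahead of it; z points along the fingers, y is the line along which they close (so a half turn about z gives the same grasp; the last joint's range is limited). The gripper opens to 85 mm and grips with 20 to 120 N. Pads are 22 mm wide; open, the fingers measure 114 mm over their backs; the gripper's body (76 mm by 85 mm) begins 54 mm behind the grasp point. The pads swing forward as they close: fully open they stand 13 mm farther back than shut.
Start: joints at [58.722, 4.996, 78.535, -0, 96.463, -5.907], TCP at [0.236, 0.497, 0.405] pointing down, gripper open.
Joint ranges: [-177.83, 177.83], [-43.37, 116.18], [15.69, 146.23], [-61.86, 241.86], [9.47, 152.12], [-147.06, 147.06]. Speed limits (degrees/s): [159.86, 159.86, 180, 180, 180, 180].

INTERFACE

Orientations are given as a 3x3 rotation matrix whose columns are the frame's x, y, z axes.
In Python, from plant import manip, vision, ticket gives the robot as it stands. The module is installed in compiled form; this text tells all that it offers.
- The arm moves only by the tool drive_tool, never from a script. Its argument "moves" is a list of rows, each a list of 6 numbers: the shift along the tool's x, y, z in units of 0.5 m (1.0 is 0.5 m), then the turn, a rotation vector about the tool's x, y, z in units of 90 degrees (1.0 is 90 degrees). In form: [[dx, dy, dz, wx, wy, wz], ...]. A call has 1 to 5 rows; each row is the pose to reach, as a shift and turn from the pose commanded when the call began, along the tool's axes at that moment; what a row does not reach only later rows make up. A row lasts 1/10 s, in which the tool goes at most 50 mm and 8.59 degrees, less where a joint would pass 70% of its speed; a pose out of reach is approached as far as the arm can. A call with a number of a shift or a turn outside -1 to 1 is refused whole. A call with a gripper value outside its range is refused whole. "grip" is the opening, from 0 (shut) to 1 (fully open), set as the call begins (left out, the last holds). The fingers move at their own pace and stop on an object; the grip force is fixed at half the most. Time passes only in rows, so rows that repeat a pose let the fingers close. It gives the time, the measured TCP pose, the force, the opening and the grip force at its end, in the units of the state.
- manip.get_state(): the state, without advancing time (a new reading comes with each control period).
- vision.camera(name): name is "side" or "top"; returns a dict with "image" (400x640x3 uint8, red, green, blue), "vfov" (degrees; the focal length in pixels is half the picture's height over the tangent of half this angle, whatever the lens; pixels are square), "cx", "cy" (the principal point, pixels), "rvec" (rotation vector, rad) and "tvec" (3), from world to camera coordinates, as OpenCV has them. Camera axes: x right, y down, z forward; pixel columns grow to the right and rows downward; lengths in m; the calibration is good to about 2 mm. A picture is of the moment at which its call begins. There is no depth.
- ticket.hand_in(): hands the job in; it is judged then, once.
The state is a dict: "time_s": time; "joint_pos": joint angles; "dq": joint speeds; "joint_efforts": joint torques, N m; "position": TCP position; "orientation": TCP orientation; "force": force on the tool from outside, world axes, zero at the start; "torque": the same for the moment, N m; "finger_gap": finger opening in m; "grip_force": force on a finger pad.
Only numpy, scipy, OpenCV 4.12 (cv2) and the standard library are available. Lean on these libraries where they do the work, as an engineer would, in place of code of your own. Each camera call takes 0.05 s, during which the arm holds its last target. There are 200 camera calls.

TASK

First take the T-shaped vise key out of the tray and lay it flat on the middle of the round cork mat. Then complete the tray's grid: lay the three loose rectangular steel blanks flat in the three empty outlines, one in each, square to it and inside its lines. Leave the blanks already in the tray and everything else where they are.

Things in the scene. Friction and masses are not known exactly. Their poses are not given: they have to be found in the camera images.
- blank_1_centre (a point): plain steel engraving blank, a rectangular plate 68 x 40 x 15 mm (about 0.3 kg); point at its centre, half-way up (7.5 mm above its underside); y along its 68 mm length, x across its 40 mm width, z up. One of the three loose ones, lying flat on the bench to the left or right of the tray, at any yaw
- blank_2_centre (a point): plain steel engraving blank, a rectangular plate 68 x 40 x 15 mm (about 0.3 kg); point at its centre, half-way up (7.5 mm above its underside); y along its 68 mm length, x across its 40 mm width, z up. One of the three loose ones, lying flat on the bench to the left or right of the tray, at any yaw
- blank_3_centre (a point): plain steel engraving blank, a rectangular plate 68 x 40 x 15 mm (about 0.3 kg); point at its centre, half-way up (7.5 mm above its underside); y along its 68 mm length, x across its 40 mm width, z up. One of the three loose ones, lying flat on the bench to the left or right of the tray, at any yaw
- laid_1_centre (a point): plain steel engraving blank, a rectangular plate 68 x 40 x 15 mm (about 0.3 kg); point at its centre, half-way up (7.5 mm above its underside); y along its 68 mm length, x across its 40 mm width, z up. One of the three already lying in the tray
- laid_2_centre (a point): plain steel engraving blank, a rectangular plate 68 x 40 x 15 mm (about 0.3 kg); point at its centre, half-way up (7.5 mm above its underside); y along its 68 mm length, x across its 40 mm width, z up. One of the three already lying in the tray
- laid_3_centre (a point): plain steel engraving blank, a rectangular plate 68 x 40 x 15 mm (about 0.3 kg); point at its centre, half-way up (7.5 mm above its underside); y along its 68 mm length, x across its 40 mm width, z up. One of the three already lying in the tray
- tray: shallow tray with wooden edges and cork floor, 282 (x) x 212 (y) mm outside, fixed to the bench; origin under its centre on the bench; floor 6 mm above the bench, edges 6 mm wide and 12 mm above the bench. Its floor carries six thin black rectangular outlines in two columns of three (rows 76 mm apart along its x, columns 92 mm apart along its y); the column on its +y side is taken by the laid blanks
- empty_1 (a point): centre of an empty outline, at the tray's floor surface (6 mm above the bench); the outline is 80 mm along y and 52 mm along x, so a blank has 6 mm to spare on each side; x and y are those of the tray. Nearest row to the robot
- empty_2 (a point): centre of an empty outline, at the tray's floor surface (6 mm above the bench); the outline is 80 mm along y and 52 mm along x, so a blank has 6 mm to spare on each side; x and y are those of the tray. Middle row
- empty_3 (a point): centre of an empty outline, at the tray's floor surface (6 mm above the bench); the outline is 80 mm along y and 52 mm along x, so a blank has 6 mm to spare on each side; x and y are those of the tray. Farthest row
- filled_1 (a point): centre of the outline on which laid_1 lies, at the tray's floor surface; same size and axes as the empty ones
- filled_2 (a point): centre of the outline on which laid_2 lies, at the tray's floor surface; same size and axes as the empty ones
- filled_3 (a point): centre of the outline on which laid_3 lies, at the tray's floor surface; same size and axes as the empty ones
- key_centre (a point): T-shaped steel vise key of 12 mm round bar lying flat, 0.12 kg: a 114 mm shaft plus a 6 mm square tip, and a 70 mm crossbar. It starts in the tray's empty column. Point on the shaft's axis at the balance point, 6 mm above its underside; x along the shaft: the crossbar (along y) is at x = +36 mm, the tip at x = -78 mm; z up
- mat_top (a point): centre of the top face of a round cork mat, 170 mm across, 6 mm thick, fixed flat on the bench (its top 6 mm above the bench)
- disc_centre (a point): bystander: round steel disc 60 mm across, 15 mm high, loose among the blanks; point at its centre
- stone_centre (a point): bystander: grey sharpening stone 74 (y) x 34 (x) x 26 mm, loose among the blanks; point at its centre
- tin_centre (a point): bystander: small flat tin with a red lid, 68 (y) x 48 (x) x 24 mm, loose among the blanks; point at its centre
Things that resemble listed ones, but are neither listed nor needed, are in the scene too. What is shaped like the part that bears laid_2_centre but black or blue is not meant.

How it is judged:
By the outcome, as a careful person would: the job done as asked, in the order asked, and still so for the second after the job is handed in, with the robot touching nothing.
It also fails if it takes over 72 s, if anything falls off the work surface, if the arm or the gripper's body presses on something with over 40 N, if the wrist force passes 120 N, or if a joint passes its speed limit or range.

## Working session

There is one attempt and no reset: what is moved stays moved. The work goes in short steps, Python scripts to look and compute and a tool call to move; the robot and the scene stay as the last step left them, time stands still between calls to the robot, and variables do not carry over. Pictures are saved under pics/ and viewed, at most 10 in all, crops included, and the job is handed in when it is done.

Besides the shell and the picture viewer there is one more tool, called after "Emit:" as a command line: name --pt "numbers of a row" for each row, then --argument value for the rest. drive_tool: Moves the arm, as the interface text tells. Its arguments: {"type":"object","properties":{"moves":{"type":"array"},"grip":{"type":"number"}},"required":["moves"]}

```bash
mkdir -p pics
cat > h.py <<'E'
import numpy as np, cv2
from plant import manip, vision, ticket
def snap(n,f):
    c=vision.camera(n); im=c.pop("image"); cv2.imwrite(f"pics/{f}.png",im[:,:,::-1]); np.save(f"{n}.npy",c,allow_pickle=True); return im,c
def load(n): return np.load(f"{n}.npy",allow_pickle=True).item()
def world(c,uv,z):
    f=200/np.tan(np.radians(c["vfov"])/2); R=cv2.Rodrigues(np.array(c["rvec"],float))[0]; t=np.array(c["tvec"],float).ravel()
    o=-R.T@t; out=[]
    for u,v in uv:
        d=R.T@np.array([(u-c["cx"])/f,(v-c["cy"])/f,1]); out.append(o+d*(z-o[2])/d[2])
    return np.array(out)
E
python3 - <<'E'
from h import *
for n in("side","top"):
    im,c=snap(n,n+"0"); print(n,c)
print(manip.get_state())
im=cv2.imread("pics/top0.png"); cv2.imwrite("pics/top0b.png",cv2.resize(im,(800,500),interpolation=cv2.INTER_CUBIC))
E
```

```text
side {'vfov': 50.84348432943952, 'cx': 320.4576792037674, 'cy': 197.1525135703265, 'rvec': array([ 2.3370639 , -0.78084048,  0.30932941]), 'tvec': array([-0.40658512,  0.28226839,  1.05251032])}
top {'vfov': 52.979671285726894, 'cx': 322.66883471180375, 'cy': 198.79442084232355, 'rvec': array([ 2.12441172, -2.14705728,  0.14152176]), 'tvec': array([0.0408582 , 0.50005903, 0.93030646])}
{'time_s': 0.1, 'joint_pos': array([ 5.87213714e+01,  5.03546207e+00,  7.86146639e+01, -1.74056498e-04,
        9.64640328e+01, -5.90529450e+00]), 'dq': array([ 0.01440512, -0.14439107, -0.13044411,  0.01251547, -0.02207032,
       -0.0152297 ]), 'joint_efforts': array([ 2.28820521e-03, -3.53013611e+01, -3.14219856e+01, -1.97996296e-04,
        7.98189605e-03, -3.60550757e-05]), 'position': array([0.23561887, 0.4968637 , 0.40366282]), 'orientation': array([[-9.03534575e-01,  4.28513951e-01, -1.03189866e-03],
       [ 4.28515146e-01,  9.03532990e-01, -1.70441593e-03],
       [ 2.01988475e-04, -1.98218293e-03, -9.99998015e-01]]), 'force': array([-0.28278973,  0.05932053,  0.67769223]), 'torque': array([ 0.04377568,  0.00762818, -0.02118497]), 'grip_force': 0.0, 'finger_gap': 0.08546537647813542}
```

View pics/top0b.png

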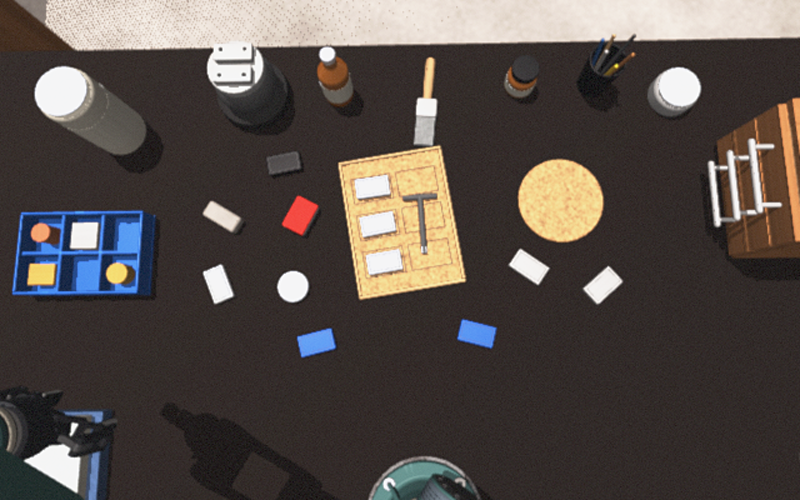

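View pics/side0.png

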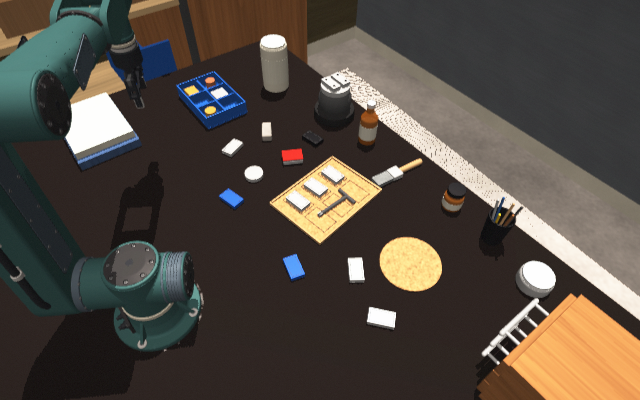

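Run:
```python
from h import *
c=load("top"); im=cv2.imread("pics/top0.png")
R=cv2.Rodrigues(c["rvec"])[0]; print("cam",-R.T@c["tvec"])
m=(im.min(2)>185).astype(np.uint8)
big=cv2.resize(im,None,fx=4,fy=4,interpolation=cv2.INTER_CUBIC)
mb=(big.min(2)>150).astype(np.uint8)
cs,_=cv2.findContours(mb,cv2.RETR_EXTERNAL,cv2.CHAIN_APPROX_NONE)
for k in cs:
    a=cv2.contourArea(k)/16
    r=cv2.minAreaRect(k); u=(np.array(r[0])+.5)/4-.5
    if 200<a<900 and 110<u[1]<260 and 100<u[0]<540:
        z=.021 if 270<u[0]<370 else .015
        b=world(c,(cv2.boxPoints(r)+.5)/4-.5,z)
        e=[b[1]-b[0],b[2]-b[1]]; L=[np.linalg.norm(x) for x in e]; l=e[int(np.argmax(L))]
        print(u.round(1),int(a),"xy",b.mean(0)[:2].round(4),"LW",np.round(sorted(L),4),"long yaw",np.degrees(np.arctan2(l[1],l[0])).round(1)%180)
cv2.imwrite("pics/crop.png",cv2.resize(im[110:245,265:385],None,fx=4.4,fy=4.4,interpolation=cv2.INTER_CUBIC))
# tray corners, key, mat from 800-scale
g=lambda p:(np.array(p)+.5)*.8-.5
print("tray",world(c,g([(340,162),(441,147),(465,282),(360,298)]),.012).round(4))
mm=(big[...,2].astype(int)-big[...,0]>50).astype(np.uint8)
cs,_=cv2.findContours(cv2.morphologyEx(mm,cv2.MORPH_CLOSE,np.ones((25,25))),cv2.RETR_EXTERNAL,cv2.CHAIN_APPROX_NONE)
for k in cs:
    r=cv2.minAreaRect(k); u=(np.array(r[0])+.5)/4-.5; a=cv2.contourArea(k)/16
    if a>1500 and 250<u[0]<500: 
        b=world(c,(cv2.boxPoints(r)+.5)/4-.5,.012 if u[0]<390 else .006); print(u,a,b.mean(0).round(4),b[:,:2].round(4).tolist())
```

```text
cam [0.35619055 0.0197043  0.99495656]
[233.9 228.8] 475 xy [0.4324 0.2544] LW [0.0608 0.0608] long yaw 154.6
[482.  227.6] 467 xy [ 0.4287 -0.3501] LW [0.0414 0.0693] long yaw 130.5
[174.1 226.8] 448 xy [0.4388 0.4023] LW [0.0413 0.0705] long yaw 23.0
[422.7 212.9] 453 xy [ 0.4663 -0.2085] LW [0.0409 0.069 ] long yaw 54.599999999999994
[306.6 209.4] 476 xy [0.4773 0.0753] LW [0.0453 0.0734] long yaw 99.5
[301.8 178.6] 460 xy [0.5543 0.0871] LW [0.0434 0.0728] long yaw 99.9
[176.7 172.4] 338 xy [0.5754 0.402 ] LW [0.0322 0.0722] long yaw 58.7
[297.2 148.8] 439 xy [0.6305 0.0984] LW [0.0429 0.0715] long yaw 97.9
tray [[ 0.6845  0.1638  0.012 ]
 [ 0.7132 -0.0426  0.012 ]
 [ 0.4368 -0.0839  0.012 ]
 [ 0.4077  0.1219  0.012 ]]
[448.10549927 160.02015686] 3584.0625 [ 0.6012 -0.2802  0.006 ] [[0.6399, -0.1677], [0.7195, -0.3229], [0.5609, -0.3912], [0.4846, -0.2391]]
[320.52249146 177.33784485] 9495.71875 [0.5616 0.0412 0.012 ] [[0.6847, 0.1735], [0.7201, -0.0466], [0.4376, -0.0865], [0.4041, 0.1245]]
```

View pics/crop.png

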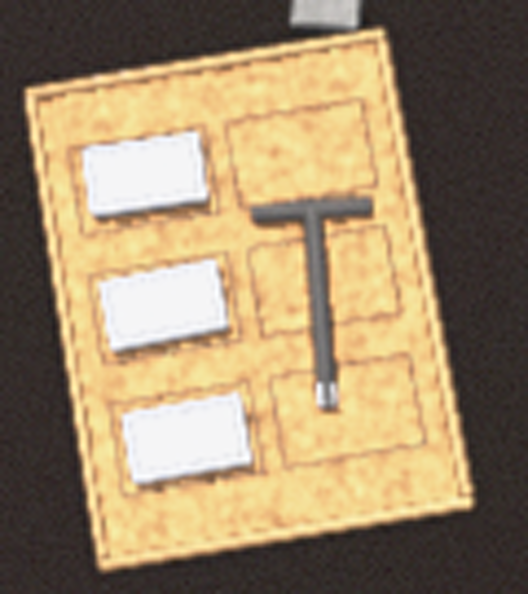

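```bash
cat >> h.py <<'E'
def tool(target,yawy=None):
    """relative move in tool units from current commanded(~measured) pose to TCP target; tool y yaw in deg"""
    s=manip.get_state(); R=s["orientation"]; d=R.T@(np.array(target)-s["position"])/0.5
    cur=np.degrees(np.arctan2(R[1,1],R[0,1])); w=0
    if yawy is not None: w=-(((yawy-cur+90)%180)-90)/90
    return d.round(4),round(w,4)
E
python3 - <<'E'
from h import *
from scipy.optimize import least_squares
c=load("top"); g=lambda p:(np.array(p,float)+.5)/4.4-.5+[265,110]
O=g([(226,125),(364,99),(377,183),(238,207),(247,250),(387,226),(401,316),(262,337),(268,378),(410,354),(427,443),(285,468)])
w=world(c,O,.006)[:,:2]
M=np.array([(76*r+26*sx,-46+40*sy) for r in(1,0,-1) for sx,sy in((1,1),(1,-1),(-1,-1),(-1,1))])/1000
T=g([(26,90),(385,30),(472,500),(100,570)]); wt=world(c,T,.012)[:,:2]
Mt=np.array([(141,106),(141,-106),(-141,-106),(-141,106)])/1000
def fit(A,B):
    f=lambda p:(A@np.array([[np.cos(p[2]),np.sin(p[2])],[-np.sin(p[2]),np.cos(p[2])]])+p[:2]-B).ravel()
    r=least_squares(f,[.56,.04,.15]); return r.x,r.fun.reshape(-1,2)
for A,B in((M,w),(Mt,wt)):
    p,e=fit(A,B); print(p[:2].round(4),np.degrees(p[2]).round(2),(e*1000).round(1).tolist())
    for r in(-1,0,1):
        a=p[2]; q=np.array([.076*r,-.046]); print("row",r+2,(p[0]+q[0]*np.cos(a)-q[1]*np.sin(a)).round(4),(p[1]+q[0]*np.sin(a)+q[1]*np.cos(a)).round(4))
k=world(c,g([(252,214),(372,206),(312,210),(326,410)]),.012)[:,:2]
d=k[2]-k[3]; print("key",k.round(4).tolist(),np.linalg.norm(d),np.degrees(np.arctan2(d[1],d[0])))
kc=k[2]-d/np.linalg.norm(d)*.036; print("kc",kc)
# mat ellipse
big=cv2.imread("pics/top0.png"); mm=(big[...,2].astype(int)-big[...,0]>50).astype(np.uint8)
cs,_=cv2.findContours(cv2.morphologyEx(mm,cv2.MORPH_CLOSE,np.ones((7,7))),cv2.RETR_EXTERNAL,cv2.CHAIN_APPROX_NONE)
for q in cs:
    if cv2.contourArea(q)>2000 and q[:,0,0].min()>400: print("mat",world(c,[cv2.fitEllipse(q)[0]],.005))
print(tool([kc[0],kc[1],.30],np.degrees(np.arctan2(d[1],d[0]))+90))
E
```

```text
[0.5619 0.0416] 9.07 [[1.3, 0.1], [-0.5, 1.3], [-1.6, -0.3], [-1.1, -1.5], [0.6, -0.3], [0.2, 1.1], [1.5, -0.2], [0.1, -0.4], [0.0, -1.1], [-0.2, 0.7], [-0.6, 0.9], [0.1, -0.2]]
row 1 0.4941 -0.0158
row 2 0.5691 -0.0038
row 3 0.6442 0.0082
[0.5618 0.0413] 9.16 [[1.0, 1.2], [1.8, 0.3], [-2.9, -1.7], [0.1, 0.3]]
row 1 0.4941 -0.0162
row 2 0.5691 -0.0041
row 3 0.6441 0.008
key [[0.6075, 0.037], [0.6113, -0.0316], [0.6094, 0.0027], [0.4939, -0.0036]] 0.11568185871393001 3.093161452383096
kc [0.57344308 0.00073198]
mat [[ 0.60019519 -0.28067991  0.005     ]]
mat [[ 0.64496834 -0.69410911  0.005     ]]
(array([-1.0357, -0.6066,  0.2083]), np.float64(-0.3163))
```

Emit:
drive_tool --pt "-0.42 -0.245 0.04 0 0 0" --pt "-0.42 -0.245 0.04 0 0 0" --pt "-0.42 -0.245 0.04 0 0 0" --pt "-0.42 -0.245 0.04 0 0 0" --pt "-0.42 -0.245 0.04 0 0 0" --grip 0.45

```text
time_s: 0.6
position: [0.3736, 0.2943, 0.384]
orientation: [[-0.903, 0.429, -0.0], [0.429, 0.903, -0.001], [0.0, -0.001, -1.0]]
force: [0.0, 1.6, 0.6]
finger_gap: 0.0386
grip_force: 0.0
```

Emit:
drive_tool --pt "-0.42 -0.245 0.04 0 0 0" --pt "-0.42 -0.245 0.04 0 0 0" --pt "-0.42 -0.245 0.04 0 0 0" --pt "-0.42 -0.245 0.04 0 0 0" --pt "-0.42 -0.245 0.04 0 0 0"

```text
time_s: 1.1
position: [0.511, 0.0934, 0.364]
orientation: [[-0.903, 0.429, -0.001], [0.429, 0.903, -0.0], [0.001, -0.0, -1.0]]
force: [1.0, 1.2, -0.3]
finger_gap: 0.0388
grip_force: 0.0
```

Emit:
drive_tool --pt "-0.196 -0.117 0.128 0 0 -0.316" --pt "-0.196 -0.117 0.128 0 0 -0.316" --pt "-0.196 -0.117 0.128 0 0 -0.316" --pt "-0.196 -0.117 0.128 0 0 -0.316" --pt "-0.196 -0.117 0.128 0 0 -0.316"

```text
time_s: 1.6
position: [0.5737, -0.0002, 0.2988]
orientation: [[-0.999, -0.052, -0.003], [-0.052, 0.999, 0.001], [0.003, 0.001, -1.0]]
force: [0.2, 0.1, 0.9]
finger_gap: 0.0386
grip_force: 0.0
```

Emit:
drive_tool --pt "0 0 0.1 0 0 0" --pt "0 0 0.18 0 0 0" --pt "0 0 0.22 0 0 0" --pt "0 0 0.234 0 0 0" --pt "0 0 0.234 0 0 0"

```text
time_s: 2.1
position: [0.5733, 0.0013, 0.1832]
orientation: [[-0.999, -0.054, -0.001], [-0.054, 0.999, 0.0], [0.001, 0.0, -1.0]]
force: [0.3, -0.3, 0.1]
finger_gap: 0.0384
grip_force: 0.0
```

Emit:
drive_tool --pt "0 0 0 0 0 0" --pt "0 0 0 0 0 0" --pt "0 0 0 0 0 0" --pt "0 0 0 0 0 0" --pt "0 0 0 0 0 0" --grip 0

```text
time_s: 2.6
position: [0.5746, 0.0008, 0.1866]
orientation: [[-0.999, -0.054, 0.005], [-0.054, 0.999, -0.0], [-0.005, -0.0, -1.0]]
force: [-1.4, 0.1, 5.8]
finger_gap: 0.0077
grip_force: 58.7
```

Emit:
drive_tool --pt "0 0 0 0 0 0" --pt "0 0 0 0 0 0" --pt "0 0 0.006 0 0 0" --pt "0 0 0.011 0 0 0" --pt "0 0 0.011 0 0 0" --grip 0.35

```text
time_s: 3.1
position: [0.5737, 0.0008, 0.179]
orientation: [[-0.999, -0.054, -0.0], [-0.054, 0.999, 0.0], [0.0, 0.0, -1.0]]
force: [-2.5, 0.2, 6.4]
finger_gap: 0.03
grip_force: 3.1
```

Emit:
drive_tool --pt "0 0 0 0 0 0" --pt "0 0 0 0 0 0" --pt "0 0 0 0 0 0" --pt "0 0 0 0 0 0" --pt "0 0 0 0 0 0" --grip 0

```text
time_s: 3.6
position: [0.5744, 0.0008, 0.18]
orientation: [[-0.999, -0.054, 0.003], [-0.054, 0.999, -0.0], [-0.003, -0.0, -1.0]]
force: [-0.5, -0.1, 7.2]
finger_gap: 0.0092
grip_force: 59.3
```

Run:
```python
from h import *
im,c=snap("side","s1"); im=im[140:260,250:410,::-1]
cv2.imwrite("pics/s1c.png",cv2.resize(im,(800,600),interpolation=cv2.INTER_CUBIC)); print(manip.get_state())
```

```text
{'time_s': 3.65, 'joint_pos': array([-5.58130704e+00,  1.65330464e+01,  9.16537817e+01,  1.11750050e-02,
        7.16360366e+01, -9.86552480e+01]), 'dq': array([-0.08854919, -0.08484492, -0.03874228, -0.02798213, -0.00415494,
        0.01737667]), 'joint_efforts': array([-1.62258809e-01, -3.58140707e+01, -2.46355927e+01, -4.28116601e-02,
       -2.98069473e-01,  2.52683106e-02]), 'position': array([0.57443851, 0.00076279, 0.17997191]), 'orientation': array([[-9.98559668e-01, -5.35631472e-02,  3.09494102e-03],
       [-5.35637632e-02,  9.98564424e-01, -1.16452407e-04],
       [-3.08426044e-03, -2.82061365e-04, -9.99995204e-01]]), 'force': array([-0.81899488, -0.61943003,  6.79952749]), 'torque': array([0.07165367, 0.20302272, 0.00289325]), 'grip_force': 59.26171833954868, 'finger_gap': 0.009211496600084478}
```

View pics/s1c.png

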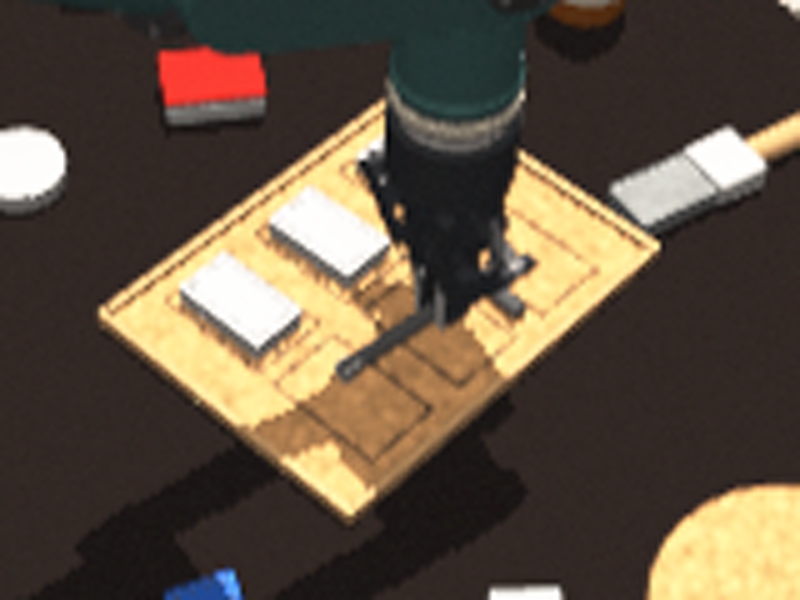

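Emit:
drive_tool --pt "0 0 -0.02 0 0 0" --pt "0 0 -0.06 0 0 0" --pt "0 0 -0.1 0 0 0" --pt "0 0 -0.1 0 0 0" --pt "0 0 -0.1 0 0 0"

```text
time_s: 4.15
position: [0.5735, 0.0008, 0.2279]
orientation: [[-0.999, -0.054, -0.0], [-0.054, 0.999, 0.0], [0.0, 0.0, -1.0]]
force: [1.2, 0.7, -1.5]
finger_gap: 0.0095
grip_force: 58.5
```

Run:
```python
from h import *
s=manip.get_state();print(s["finger_gap"],s["position"],s["force"])
im,c=snap("side","s2"); im=im[140:260,250:410,::-1]
cv2.imwrite("pics/s2c.png",cv2.resize(im,(800,600),interpolation=cv2.INTER_CUBIC))
```

```text
0.009496178622836535 [0.57353477 0.00078446 0.22787184] [ 1.21716822  0.65063804 -1.45996847]
```

View pics/s2c.png

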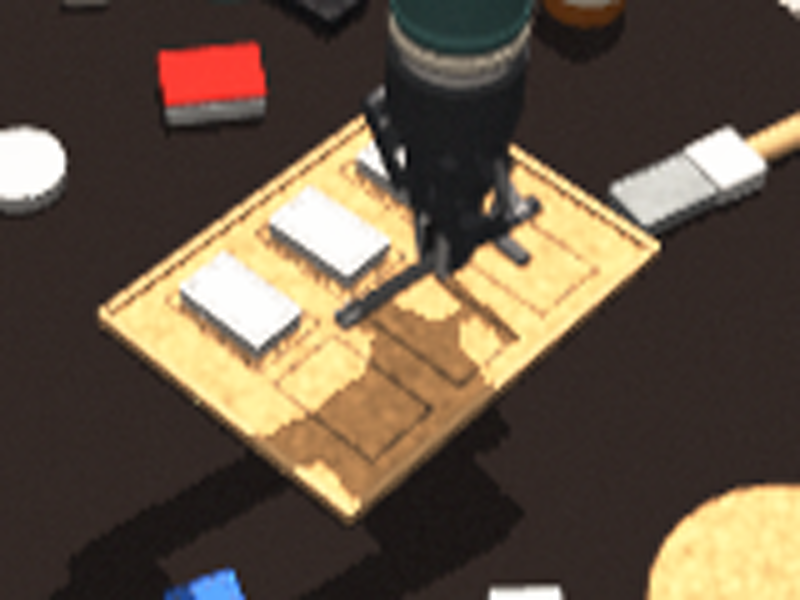

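Emit:
drive_tool --pt "-0.004 -0.08 0 0 0 0" --pt "-0.01 -0.18 0 0 0 0" --pt "-0.015 -0.28 0 0 0 0" --pt "-0.02 -0.38 0 0 0 0" --pt "-0.023 -0.47 0 0 0 0"

```text
time_s: 4.7
position: [0.5971, -0.2353, 0.2259]
orientation: [[-0.999, -0.053, -0.003], [-0.053, 0.999, 0.001], [0.003, 0.002, -1.0]]
force: [0.8, 0.5, -0.7]
finger_gap: 0.0093
grip_force: 58.7
```

Emit:
drive_tool --pt "0 -0.06 0 0 0 0" --pt "0 -0.095 0.02 0 0 0" --pt "0 -0.095 0.05 0 0 0" --pt "0 -0.095 0.08 0 0 0" --pt "0 -0.095 0.08 0 0 0"

```text
time_s: 5.2
position: [0.5989, -0.278, 0.1827]
orientation: [[-0.998, -0.055, -0.008], [-0.055, 0.998, 0.006], [0.008, 0.006, -1.0]]
force: [-0.3, -0.2, -1.5]
finger_gap: 0.0092
grip_force: 58.7
```

Emit:
drive_tool --pt "0 0 0 0 0 0" --pt "0 0 0 0 0 0"

```text
time_s: 5.4
position: [0.6008, -0.2795, 0.1888]
orientation: [[-0.998, -0.055, 0.001], [-0.055, 0.998, -0.0], [-0.001, -0.0, -1.0]]
force: [-0.5, 0.1, -0.9]
finger_gap: 0.0093
grip_force: 58.7
```

Emit:
drive_tool --pt "0 0 0.008 0 0 0" --pt "0 0 0.014 0 0 0" --pt "0 0 0.017 0 0 0" --pt "0 0 0.017 0 0 0" --pt "0 0 0.017 0 0 0"

```text
time_s: 5.9
position: [0.6004, -0.2806, 0.18]
orientation: [[-0.999, -0.053, 0.0], [-0.053, 0.999, 0.0], [-0.0, 0.0, -1.0]]
force: [-0.6, 2.2, 0.4]
finger_gap: 0.0096
grip_force: 59.3
```

Emit:
drive_tool --pt "0 0 0 0 0 0" --pt "0 0 0 0 0 0" --pt "0 0 0 0 0 0" --pt "0 0 -0.04 0 0 0" --pt "0 0 -0.12 0 0 0" --grip 0.45

```text
time_s: 6.4
position: [0.599, -0.28, 0.2353]
orientation: [[-0.999, -0.053, -0.009], [-0.053, 0.999, 0.005], [0.008, 0.005, -1.0]]
force: [-0.2, -0.1, -0.2]
finger_gap: 0.0384
grip_force: 0.0
```

Emit:
drive_tool --pt "0 0 -0.06 0 0 0.45" --pt "0 0 -0.06 0 0 0.45" --pt "0 0 -0.06 0 0 0.45" --pt "0 0 -0.06 0 0 0.45" --pt "0 0 -0.06 0 0 0.45" --grip 0.7

```text
time_s: 6.9
position: [0.6002, -0.2808, 0.2698]
orientation: [[-0.791, 0.612, 0.0], [0.612, 0.791, -0.0], [-0.0, 0.0, -1.0]]
force: [0.3, -0.7, -0.9]
finger_gap: 0.06
grip_force: 0.0
```

Emit:
drive_tool --pt "0 0 0 0 0 0.47" --pt "0 0 0 0 0 0.47" --pt "0 0 0 0 0 0.47" --pt "0 0 0 0 0 0.47" --pt "0 0 0 0 0 0.47"

```text
time_s: 7.4
position: [0.6003, -0.2808, 0.2697]
orientation: [[-0.172, 0.985, 0.0], [0.985, 0.172, -0.0], [-0.0, 0.0, -1.0]]
force: [0.7, 1.1, 0.9]
finger_gap: 0.0598
grip_force: 0.0
```

Run:
```python
from h import *
im,c=snap("top","t1")
print(tool([.4663,-.2085,.23],-35.4))
```

```text
(array([ 0.1878, -0.2396,  0.0793]), np.float64(0.5016))
```

Emit:
drive_tool --pt "0.188 -0.24 0.079 0 0 0.47" --pt "0.188 -0.24 0.079 0 0 0.47" --pt "0.188 -0.24 0.079 0 0 0.47" --pt "0.188 -0.24 0.079 0 0 0.47" --pt "0.188 -0.24 0.079 0 0 0.47"

```text
time_s: 7.95
position: [0.4629, -0.208, 0.2283]
orientation: [[0.533, 0.846, -0.004], [0.846, -0.533, 0.002], [-0.0, -0.004, -1.0]]
force: [0.7, -1.2, 0.8]
finger_gap: 0.0596
grip_force: 0.0
```

Run:
```python
from h import *
print(tool([.4663,-.2085,.23],-35.4))
im,c=snap("top","t2"); im=im[110:250,380:520,::-1]
cv2.imwrite("pics/t2c.png",cv2.resize(im,(560,560),interpolation=cv2.INTER_CUBIC))
```

```text
(array([ 0.0029,  0.0063, -0.0034]), np.float64(0.0353))
```

View pics/t2c.png

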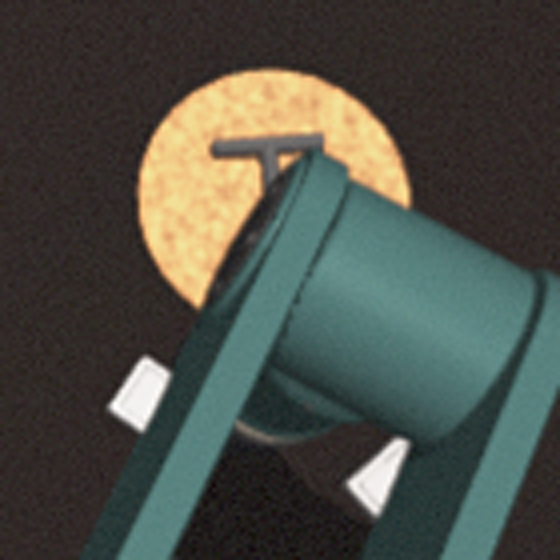

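Emit:
drive_tool --pt "0 0 0 0 0 0.032" --pt "0 0 0.04 0 0 0.032" --pt "0 0 0.07 0 0 0.032" --pt "0 0 0.085 0 0 0.032" --pt "0 0 0.085 0 0 0.032"

```text
time_s: 8.5
position: [0.4652, -0.2095, 0.1867]
orientation: [[0.571, 0.821, -0.002], [0.821, -0.571, 0.001], [-0.0, -0.002, -1.0]]
force: [-0.2, 0.9, 0.8]
finger_gap: 0.06
grip_force: 0.0
```

Run:
```python
from h import *
print(tool([.4663,-.2085,.177],-35.4))
```

```text
(array([0.0029, 0.0006, 0.0194]), np.float64(0.0068))
```

Emit:
drive_tool --pt "0.002 0 0.01 0 0 0.005" --pt "0.002 0 0.018 0 0 0.005" --pt "0.002 0 0.018 0 0 0.005"

```text
time_s: 8.8
position: [0.466, -0.2087, 0.1785]
orientation: [[0.578, 0.816, -0.0], [0.816, -0.578, 0.0], [0.0, -0.0, -1.0]]
force: [0.4, -0.1, -0.9]
finger_gap: 0.0601
grip_force: 0.0
```

Emit:
drive_tool --pt "0 0 0 0 0 0" --pt "0 0 0 0 0 0" --pt "0 0 0 0 0 0" --pt "0 0 0 0 0 0" --pt "0 0 0 0 0 0" --grip 0

```text
time_s: 9.3
position: [0.4664, -0.209, 0.1796]
orientation: [[0.579, 0.816, 0.002], [0.816, -0.579, -0.001], [0.0, 0.002, -1.0]]
force: [0.1, 0.6, 4.7]
finger_gap: 0.0377
grip_force: 61.6
```

Emit:
drive_tool --pt "0 0 -0.03 0 0 0" --pt "0 0 -0.08 0 0 0" --pt "0 0 -0.1 0 0 0" --pt "0 0 -0.1 0 0 0"

```text
time_s: 9.7
position: [0.4663, -0.209, 0.2295]
orientation: [[0.579, 0.816, 0.002], [0.816, -0.579, -0.001], [0.0, 0.002, -1.0]]
force: [0.4, 0.2, -3.1]
finger_gap: 0.0382
grip_force: 61.1
```

Run:
```python
from h import *
print(tool([.4941,-.016,.23],9.1))
```

```text
(array([ 0.3469, -0.178 , -0.0013]), np.float64(-0.494))
```

Emit:
drive_tool --pt "0.06 -0.03 0 0 0 -0.08" --pt "0.13 -0.067 0 0 0 -0.17" --pt "0.21 -0.107 0 0 0 -0.26" --pt "0.29 -0.148 0 0 0 -0.35" --pt "0.347 -0.178 0 0 0 -0.44"

```text
time_s: 10.2
position: [0.493, -0.0133, 0.2266]
orientation: [[-0.081, 0.997, -0.003], [0.997, 0.081, 0.001], [0.002, -0.003, -1.0]]
force: [0.7, 0.5, -3.4]
finger_gap: 0.0376
grip_force: 61.1
```

Emit:
drive_tool --pt "0 0 0 0 0 -0.054" --pt "0 0 0.02 0 0 -0.054" --pt "0 0 0.05 0 0 -0.054" --pt "0 0 0.06 0 0 -0.054" --pt "0 0 0.06 0 0 -0.054"

```text
time_s: 10.7
position: [0.4928, -0.0162, 0.1962]
orientation: [[-0.156, 0.988, -0.005], [0.988, 0.156, 0.001], [0.001, -0.005, -1.0]]
force: [-1.0, 0.3, -3.3]
finger_gap: 0.0378
grip_force: 61.1
```

Run:
```python
from h import *
print(tool([.4941,-.016,.1856],9.1),manip.get_state()["position"])
```

```text
(array([0.    , 0.0028, 0.0213]), np.float64(-0.0014)) [ 0.49276826 -0.01624726  0.19624893]
```

Emit:
drive_tool --pt "0 0.001 0.01 0 0 0" --pt "0 0.001 0.02 0 0 0" --pt "0 0.001 0.022 0 0 0" --pt "0 0.001 0.022 0 0 0"

```text
time_s: 11.1
position: [0.4943, -0.0157, 0.1876]
orientation: [[-0.158, 0.987, -0.0], [0.987, 0.158, 0.0], [0.0, -0.0, -1.0]]
force: [-0.2, -0.2, -3.0]
finger_gap: 0.0378
grip_force: 61.1
```

Emit:
drive_tool --pt "0 0 0.002 0 0 0" --pt "0 0 0.004 0 0 0" --pt "0 0 0.005 0 0 0" --pt "0 0 0.005 0 0 0"

```text
time_s: 11.5
position: [0.4944, -0.0157, 0.1857]
orientation: [[-0.158, 0.987, 0.001], [0.987, 0.158, -0.0], [-0.0, 0.001, -1.0]]
force: [-0.1, 0.8, -0.9]
finger_gap: 0.0382
grip_force: 61.3
```

Emit:
drive_tool --pt "0 0 0 0 0 0" --pt "0 0 0 0 0 0" --pt "0 0 0 0 0 0" --pt "0 0 -0.04 0 0 0" --pt "0 0 -0.11 0 0 0" --grip 0.68

```text
time_s: 12.0
position: [0.4932, -0.0156, 0.2381]
orientation: [[-0.158, 0.987, -0.007], [0.987, 0.158, 0.001], [0.002, -0.006, -1.0]]
force: [0.7, -0.3, -0.1]
finger_gap: 0.0582
grip_force: 0.0
```

Run:
```python
from h import *
print(tool([.4287,-.3501,.245],40.5))
```

```text
(array([-0.6403, -0.2332, -0.0137]), np.float64(-0.3489))
```

Emit:
drive_tool --pt "-0.08 -0.03 0 0 0 0" --pt "-0.17 -0.062 0 0 0 0" --pt "-0.26 -0.095 0 0 0 0" --pt "-0.35 -0.128 0 0 0 0" --pt "-0.45 -0.165 0 0 0 0"

```text
time_s: 12.5
position: [0.4486, -0.2493, 0.2407]
orientation: [[-0.159, 0.987, 0.001], [0.987, 0.159, -0.001], [-0.001, 0.001, -1.0]]
force: [0.5, -0.2, 0.3]
finger_gap: 0.058
grip_force: 0.0
```

Emit:
drive_tool --pt "-0.08 -0.03 0 0 0 -0.09" --pt "-0.15 -0.055 0 0 0 -0.18" --pt "-0.19 -0.069 0 0 0 -0.27" --pt "-0.19 -0.069 0.04 0 0 -0.349" --pt "-0.19 -0.069 0.08 0 0 -0.349"

```text
time_s: 13.0
position: [0.4301, -0.3484, 0.2008]
orientation: [[-0.65, 0.76, 0.002], [0.76, 0.65, -0.002], [-0.003, 0.0, -1.0]]
force: [-0.3, 0.3, -0.4]
finger_gap: 0.0581
grip_force: 0.0
```

Emit:
drive_tool --pt "0 0 0 0 0 0" --pt "0 0 0 0 0 0"

```text
time_s: 13.2
position: [0.4301, -0.3468, 0.2002]
orientation: [[-0.649, 0.76, -0.0], [0.76, 0.649, 0.001], [0.001, 0.0, -1.0]]
force: [0.8, -0.0, 0.3]
finger_gap: 0.0583
grip_force: 0.0
```

Run:
```python
from h import *
print(tool([.4287,-.3501,.178],40.5),manip.get_state()["position"])
```

```text
(array([-0.0032, -0.0063,  0.0443]), np.float64(0.0)) [ 0.43006285 -0.34684989  0.20017332]
```

Emit:
drive_tool --pt "-0.003 -0.006 0.01 0 0 0" --pt "-0.003 -0.006 0.03 0 0 0" --pt "-0.003 -0.006 0.044 0 0 0" --pt "-0.003 -0.006 0.044 0 0 0" --pt "-0.003 -0.006 0.044 0 0 0"

```text
time_s: 13.7
position: [0.4287, -0.3498, 0.1778]
orientation: [[-0.65, 0.76, -0.001], [0.76, 0.65, 0.001], [0.001, 0.0, -1.0]]
force: [-0.4, 0.1, -0.3]
finger_gap: 0.0584
grip_force: 0.0
```

Emit:
drive_tool --pt "0 0 0 0 0 0" --pt "0 0 0 0 0 0" --pt "0 0 0 0 0 0" --pt "0 0 0 0 0 0" --pt "0 0 0 0 0 0" --grip 0

```text
time_s: 14.2
position: [0.429, -0.3503, 0.179]
orientation: [[-0.65, 0.76, 0.001], [0.76, 0.65, -0.001], [-0.002, 0.0, -1.0]]
force: [-0.9, 0.3, 4.7]
finger_gap: 0.0378
grip_force: 61.9
```

Emit:
drive_tool --pt "0 0 -0.03 0 0 0" --pt "0 0 -0.08 0 0 0" --pt "0 0 -0.1 0 0 0" --pt "0 0 -0.1 0 0 0"

```text
time_s: 14.6
position: [0.4292, -0.3504, 0.2302]
orientation: [[-0.65, 0.76, 0.003], [0.76, 0.65, -0.003], [-0.004, 0.001, -1.0]]
force: [-0.4, -0.9, -2.5]
finger_gap: 0.0382
grip_force: 61.2
```

Run:
```python
from h import *
print(tool([.5691,-.0039,.23],9.1))
```

```text
(array([ 3.452e-01,  6.628e-01, -6.000e-04]), np.float64(0.349))
```

Emit:
drive_tool --pt "0.04 0.077 0 0 0 0" --pt "0.08 0.154 0 0 0 0" --pt "0.12 0.23 0 0 0 0" --pt "0.165 0.317 0 0 0 0" --pt "0.2 0.384 0 0 0 0"

```text
time_s: 15.1
position: [0.5097, -0.1466, 0.2266]
orientation: [[-0.65, 0.76, -0.002], [0.76, 0.65, 0.002], [0.003, -0.0, -1.0]]
force: [1.0, -0.9, -2.8]
finger_gap: 0.0381
grip_force: 61.3
```

Emit:
drive_tool --pt "0.04 0.077 0 0 0 0.08" --pt "0.08 0.154 0 0 0 0.16" --pt "0.12 0.23 0 0 0 0.25" --pt "0.145 0.279 0 0 0 0.33" --pt "0.145 0.279 0 0 0 0.349"

```text
time_s: 15.6
position: [0.5691, 0.0001, 0.2266]
orientation: [[-0.161, 0.987, -0.002], [0.987, 0.161, 0.002], [0.002, -0.002, -1.0]]
force: [-1.1, 0.1, -2.4]
finger_gap: 0.038
grip_force: 61.4
```

Emit:
drive_tool --pt "0 0 0.02 0 0 0" --pt "0 0 0.05 0 0 0" --pt "0 0 0.065 0 0 0" --pt "0 0 0.065 0 0 0" --pt "0 0 0.065 0 0 0"

```text
time_s: 16.1
position: [0.5684, -0.0042, 0.195]
orientation: [[-0.157, 0.988, -0.001], [0.988, 0.157, 0.0], [0.0, -0.001, -1.0]]
force: [0.1, -0.8, -3.0]
finger_gap: 0.0381
grip_force: 61.3
```

Run:
```python
from h import *
print(tool([.5691,-.0039,.185],9.1))
```

```text
(array([0.0005, 0.0015, 0.02  ]), np.float64(-0.0006))
```

Emit:
drive_tool --pt "0 0.001 0.01 0 0 0" --pt "0 0.001 0.016 0 0 0" --pt "0 0.001 0.02 0 0 0" --pt "0 0.001 0.02 0 0 0"

```text
time_s: 16.5
position: [0.5691, -0.0034, 0.1854]
orientation: [[-0.158, 0.987, -0.001], [0.987, 0.158, 0.0], [0.0, -0.001, -1.0]]
force: [-0.1, 0.4, -3.3]
finger_gap: 0.038
grip_force: 61.4
```

Emit:
drive_tool --pt "0 0 0 0 0 0" --pt "0 0 0 0 0 0" --pt "0 0 0 0 0 0" --pt "0 0 -0.04 0 0 0" --pt "0 0 -0.11 0 0 0" --grip 0.68

```text
time_s: 17.0
position: [0.5681, -0.0033, 0.2385]
orientation: [[-0.158, 0.987, -0.006], [0.987, 0.158, 0.001], [0.002, -0.006, -1.0]]
force: [0.8, -0.7, -0.5]
finger_gap: 0.0577
grip_force: 0.0
```

Run:
```python
from h import *
print(tool([.4388,.4023,.245],113))
```

```text
(array([ 0.842 , -0.1272, -0.0107]), np.float64(0.8456))
```

Emit:
drive_tool --pt "0.08 -0.012 0 0 0 0" --pt "0.17 -0.026 0 0 0 0" --pt "0.26 -0.039 0 0 0 0" --pt "0.35 -0.053 0 0 0 0" --pt "0.44 -0.066 0 0 0 0"

```text
time_s: 17.5
position: [0.5012, 0.2101, 0.2416]
orientation: [[-0.158, 0.987, 0.002], [0.987, 0.158, 0.001], [0.0, 0.002, -1.0]]
force: [0.2, -0.6, 0.4]
finger_gap: 0.058
grip_force: 0.0
```

Emit:
drive_tool --pt "0.09 -0.014 0 0 0 0.08" --pt "0.18 -0.027 0 0 0 0.17" --pt "0.27 -0.041 0 0 0 0.26" --pt "0.35 -0.053 0 0 0 0.34" --pt "0.402 -0.061 0 0 0 0.42"

```text
time_s: 18.0
position: [0.4387, 0.405, 0.2415]
orientation: [[0.483, 0.876, 0.001], [0.876, -0.483, 0.002], [0.002, -0.0, -1.0]]
force: [0.5, -0.1, -0.3]
finger_gap: 0.0582
grip_force: 0.0
```

Emit:
drive_tool --pt "0 0 0 0 0 0.09" --pt "0 0 0 0 0 0.18" --pt "0 0 0.02 0 0 0.27" --pt "0 0 0.05 0 0 0.36" --pt "0 0 0.07 0 0 0.425"

```text
time_s: 18.5
position: [0.4399, 0.4023, 0.2054]
orientation: [[0.922, 0.387, 0.0], [0.387, -0.922, 0.0], [0.0, -0.0, -1.0]]
force: [0.2, 0.3, 0.5]
finger_gap: 0.0579
grip_force: 0.0
```

Emit:
drive_tool --pt "0 0 0 0 0 0" --pt "0 0 0 0 0 0"

```text
time_s: 18.7
position: [0.4401, 0.4023, 0.2062]
orientation: [[0.919, 0.394, 0.0], [0.394, -0.919, 0.0], [0.001, -0.0, -1.0]]
force: [0.3, 0.4, 0.2]
finger_gap: 0.0578
grip_force: 0.0
```

Run:
```python
from h import *
print(tool([.4388,.4023,.178],113),manip.get_state()["position"])
```

```text
(array([-0.0024, -0.0009,  0.0564]), np.float64(0.002)) [0.44007548 0.40233507 0.20618775]
```

Emit:
drive_tool --pt "-0.002 -0.001 0.02 0 0 0.002" --pt "-0.002 -0.001 0.042 0 0 0.002" --pt "-0.002 -0.001 0.056 0 0 0.002" --pt "-0.002 -0.001 0.056 0 0 0.002" --pt "-0.002 -0.001 0.056 0 0 0.002"

```text
time_s: 19.2
position: [0.4388, 0.4022, 0.1773]
orientation: [[0.921, 0.389, -0.001], [0.389, -0.921, -0.0], [-0.001, 0.0, -1.0]]
force: [0.6, -0.1, 0.5]
finger_gap: 0.058
grip_force: 0.0
```

Emit:
drive_tool --pt "0 0 0 0 0 0" --pt "0 0 0 0 0 0" --pt "0 0 0 0 0 0" --pt "0 0 0 0 0 0" --pt "0 0 0 0 0 0" --grip 0

```text
time_s: 19.7
position: [0.4392, 0.4025, 0.1787]
orientation: [[0.921, 0.389, 0.002], [0.389, -0.921, 0.001], [0.002, -0.0, -1.0]]
force: [-0.2, -0.7, 4.4]
finger_gap: 0.0379
grip_force: 62.4
```

Emit:
drive_tool --pt "0 0 -0.03 0 0 0" --pt "0 0 -0.08 0 0 0" --pt "0 0 -0.1 0 0 0" --pt "0 0 -0.1 0 0 0"

```text
time_s: 20.1
position: [0.4393, 0.4027, 0.2298]
orientation: [[0.921, 0.389, 0.003], [0.389, -0.921, 0.003], [0.004, -0.001, -1.0]]
force: [1.2, -0.0, -2.9]
finger_gap: 0.0379
grip_force: 61.6
```

Run:
```python
from h import *
print(tool([.6442,.0081,.23],9.1))
```

```text
(array([ 0.0709,  0.8865, -0.0012]), np.float64(-0.847))
```

Emit:
drive_tool --pt "0.006 0.08 0 0 0 0" --pt "0.013 0.17 0 0 0 0" --pt "0.021 0.26 0 0 0 0" --pt "0.028 0.35 0 0 0 0" --pt "0.035 0.44 0 0 0 0"

```text
time_s: 20.6
position: [0.5404, 0.2047, 0.226]
orientation: [[0.921, 0.389, -0.003], [0.389, -0.921, -0.0], [-0.003, -0.001, -1.0]]
force: [0.1, 0.3, -3.8]
finger_gap: 0.0383
grip_force: 61.7
```

Emit:
drive_tool --pt "0.007 0.09 0 0 0 -0.08" --pt "0.014 0.18 0 0 0 -0.17" --pt "0.022 0.27 0 0 0 -0.26" --pt "0.03 0.36 0 0 0 -0.34" --pt "0.036 0.447 0 0 0 -0.42"

```text
time_s: 21.1
position: [0.644, 0.0057, 0.2258]
orientation: [[0.486, 0.874, -0.003], [0.874, -0.486, 0.001], [-0.001, -0.003, -1.0]]
force: [0.5, 0.7, -2.5]
finger_gap: 0.0381
grip_force: 61.7
```

Emit:
drive_tool --pt "0 0 0 0 0 -0.09" --pt "0 0 0 0 0 -0.18" --pt "0 0 0.01 0 0 -0.27" --pt "0 0 0.03 0 0 -0.36" --pt "0 0 0.05 0 0 -0.427"

```text
time_s: 21.6
position: [0.6434, 0.0074, 0.2007]
orientation: [[-0.163, 0.987, -0.003], [0.987, 0.163, 0.001], [0.001, -0.003, -1.0]]
force: [0.1, 0.1, -3.6]
finger_gap: 0.038
grip_force: 61.9
```

Emit:
drive_tool --pt "0 0 0.01 0 0 0" --pt "0 0 0.01 0 0 0" --pt "0 0 0.01 0 0 0"

```text
time_s: 21.9
position: [0.6438, 0.0075, 0.1972]
orientation: [[-0.157, 0.988, -0.001], [0.988, 0.157, 0.0], [0.0, -0.001, -1.0]]
force: [0.0, 0.5, -3.3]
finger_gap: 0.038
grip_force: 61.8
```

Run:
```python
from h import *
print(tool([.6442,.0081,.1847],9.1))
```

```text
(array([0.001 , 0.001 , 0.0251]), np.float64(-0.0009))
```

Place, release, lift, then retreat left/back to clear the view.

Emit:
drive_tool --pt "0.001 0.001 0.01 0 0 0" --pt "0.001 0.001 0.018 0 0 0" --pt "0.001 0.001 0.024 0 0 0" --pt "0.001 0.001 0.025 0 0 0" --pt "0.001 0.001 0.025 0 0 0"

```text
time_s: 22.4
position: [0.6443, 0.008, 0.1851]
orientation: [[-0.158, 0.987, -0.0], [0.987, 0.158, 0.0], [0.0, -0.0, -1.0]]
force: [0.4, 0.4, -3.1]
finger_gap: 0.0382
grip_force: 61.8
```

Emit:
drive_tool --pt "0 0 0 0 0 0" --pt "0 0 0 0 0 0" --pt "0 0 0 0 0 0" --pt "0 0 -0.04 0 0 0" --pt "0 0 -0.14 0 0 0" --grip 0.68

```text
time_s: 22.9
position: [0.6425, 0.0081, 0.2499]
orientation: [[-0.158, 0.987, -0.012], [0.987, 0.158, 0.001], [0.003, -0.012, -1.0]]
force: [0.8, 1.0, -0.4]
finger_gap: 0.0578
grip_force: 0.0
```

Emit:
drive_tool --pt "0.0 -0.05 -0.08 0 0 0" --pt "0.1 -0.1 -0.14 0 0 0" --pt "0.2 -0.15 -0.17 0 0 0" --pt "0.3 -0.2 -0.2 0 0 0" --pt "0.36 -0.25 -0.2 0 0 0"

```text
time_s: 23.4
position: [0.5032, 0.155, 0.356]
orientation: [[-0.158, 0.987, 0.005], [0.988, 0.158, 0.002], [0.001, 0.005, -1.0]]
force: [0.7, 1.4, 0.0]
finger_gap: 0.0579
grip_force: 0.0
```

Emit:
drive_tool --pt "0.1 -0.05 0 0 0 0" --pt "0.2 -0.1 0 0 0 0" --pt "0.3 -0.15 0 0 0 0" --pt "0.4 -0.2 0 0 0 0" --pt "0.4 -0.2 0 0 0 0"

```text
time_s: 23.9
position: [0.371, 0.3379, 0.3542]
orientation: [[-0.162, 0.987, 0.001], [0.987, 0.162, 0.002], [0.002, 0.001, -1.0]]
force: [0.1, -1.0, -0.9]
finger_gap: 0.0581
grip_force: 0.0
```

Run:
```python
from h import *
im,c=snap("top","t3"); im=im[110:245,265:495,::-1]
cv2.imwrite("pics/t3c.png",cv2.resize(im,None,fx=3.45,fy=3.45,interpolation=cv2.INTER_CUBIC))
```

```text
(no output)
```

View pics/t3c.png

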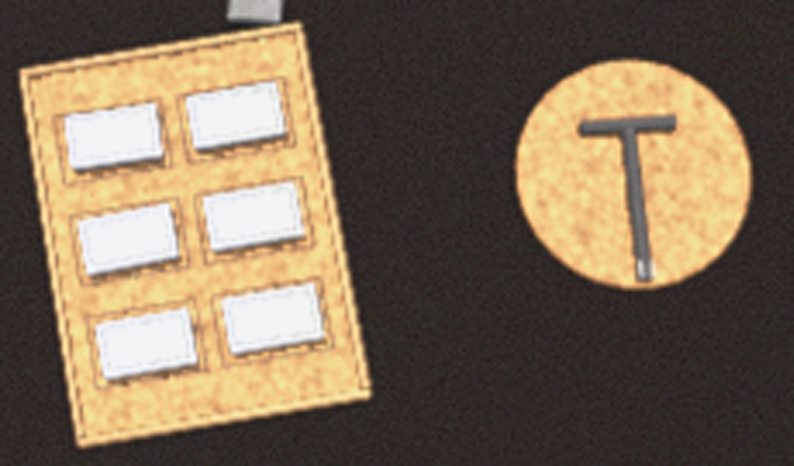

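```bash
python3 -c "
from h import *
print(ticket.hand_in())"
```

```text
the job is handed in; nothing more can be done
None
```

I laid the vise key flat on the middle of the cork mat first, then laid the three loose blanks in the three empty outlines; the last top picture shows each inside its lines, and I handed the job in at about 24 s.

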